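Open the upper half of the tool locker's split door

TASK

Open only the upper leaf of the small grey tool locker's split door so that the tape on its shelf can be reached: press the red button so that the T-handle pops out, turn the handle clockwise until its bar is upright, then swing the upper leaf wide open, about square to the locker's front, and let go. The lower leaf must stay shut with its bolt home, and the other things on the bench stay where they are.

Things in the scene. Friction and masses are not known exactly. Their poses are not given: they have to be found in the camera images.
- locker: grey tool locker fixed to the bench, 190 wide (y) x 100 deep (x) x 210 mm tall, with a green split door (upper and lower leaf). Origin: centre of its underside; x points from its front to its back (front plane x = -0.050), y to the left as seen facing the front. Hinge line of the leaves: x = -0.050, y = +0.089; free edge y = -0.068, next to a fixed 25 mm stile
- upper_leaf (a joint): angle of the upper leaf (z 0.111 to 0.209, 157 mm wide, 14 mm thick): 0 shut, grows as its free (right) edge swings out toward the robot about the left hinge line (clockwise from above: leaf yaw = locker yaw minus this angle); stop at 1.8 rad; stays where left. Held within a few mm of shut while the T-handle is latched
- upper_leaf_hinge (a point): point on the hinge line at the lower edge of the upper leaf; turns with the leaf: x axis from the leaf's outer face into it, y from its free edge to the hinge
- release (a joint): red button: 0 up, 0.006 m fully down; takes 2 N to start, 5 N fully down; frees the T-handle at 4 to 5 mm and springs back up
- release_top (a point): centre of the top of the red release button (20 mm across, 10 mm above the black handle case it stands on, 14 mm in front of the leaf, top at z = 0.213, locker y = -0.025). Pressed straight down
- tee_pop (a joint): how far the T-handle stands out: 0 to 1 mm sunk in the slot of its case (it cannot be turned), 0.024 m when its spring has popped it out toward the robot, after the button was pressed; it then stays out
- tee_turn (a joint): turn of the T-handle about its axis, which is level and square to the leaf: 0 bar level (latched), grows clockwise as seen facing the leaf (right end of the bar goes down), stop at 1.57 with the bar upright. The latch is clear of the stile beyond about 1.0 rad. Takes 0.05 N m and stays where left
- tee_center (a point): middle of the aluminium T-handle bar, 70 mm long, 12 mm high when level, 10 mm front to back, on a 10 mm round stem; on the axis, z = 0.178, 114 mm from the hinge line; 25 mm in front of the leaf's face when sunk, 49 mm popped out. The black case behind it is 94 x 50 mm and stands 30 mm out of the leaf. y axis along the bar
- tee_right_end (a point): end of the bar that is at the right when level, 35 mm from tee_center; the end that must go down
- lower_leaf (a joint): angle of the lower leaf (z 0.012 to 0.108): 0 shut; to be left alone
- bolt (a joint): steel bolt on the lower leaf, 0 home in the staple on the stile (starts within 2 mm of it), 0.022 m fully drawn; to be left alone
- bolt_knob (a point): round knob of that bolt, 12 mm, about 27 mm in front of the leaf's face, 60 mm above the bench
- mug: white mug with a green leaf pattern, 82 mm across, 94 mm tall; bystander, loose; origin at the centre of its underside
- glue: cream glue bottle with an orange nozzle, 52 mm across, 152 mm tall; bystander, loose; origin at the centre of its underside
- mallet: turned wooden mallet standing on its head, handle up, 86 mm across, 232 mm tall; bystander, loose; origin at the centre of its underside
- block: cork sanding block, 60 x 96 x 33 mm; bystander, loose; origin at the centre of its underside
- stone: grey oilstone in a low wooden holder, 70 x 222 x 30 mm; bystander, loose; origin at the centre of its underside
- tape: yellow roll of tape lying flat, 62 mm across, 19 mm tall; bystander, loose; origin at the centre of its underside
- brush: flat dusting brush with a red handle lying flat, 37 x 197 x 16 mm; bystander, loose; origin at the centre of its underside

How it is judged:
On the way, in this order (a step that is already met when the one before it is completed fails the run):
1. the T-handle has popped out of its case (more than 20 mm) (value of joint tee_pop above 0.02 m), for 0.1 s.
2. the T-handle is turned clockwise to upright or nearly so (more than 1.2 rad) (value of joint tee_turn above 1.2 rad), for 0.1 s.
3. the upper leaf is swung wide open (more than 1.2 rad) (value of joint upper_leaf above 1.2 rad), for 0.2 s.
At the end, for the whole second after the job is handed in: The upper leaf stands at rest open by more than 1.2 rad (69 degrees), the T-handle is still out (more than 15 mm), the lower leaf is shut (within 0.04 rad) and its bolt home (drawn less than 6 mm) (value of joint upper_leaf between 1.2 and 1.85 rad and velocity of joint upper_leaf between -0.05 and 0.05 rad/s and value of joint tee_pop above 0.015 m and value of joint lower_leaf below 0.04 rad and value of joint bolt below 0.006 m); the robot touches nothing.
It fails at once if the lower leaf is opened (more than 0.06 rad) or its bolt drawn (more than 8 mm) (value of joint lower_leaf above 0.06 rad or value of joint bolt above 0.008 m).
It fails at once if a bystander is moved by more than 30 mm or knocked over (distance of any of mug, glue, mallet, block, stone, tape, brush from where it was at the start of the episode above 0.03 m or angle between any of mug, glue, mallet's own z axis and vertical above 0.6 rad).
It also fails if it takes over 51 s, if anything falls off the work surface, if the arm or the gripper's body presses on something with over 40 N, if the wrist force passes 120 N, or if a joint passes its speed limit or range.

ROBOT

A 6-joint arm with a two-finger parallel gripper is mounted at the origin on the work surface; the furniture and walls round the work are solid. World frame = base frame: x ahead of the robot, y to its left, z up, the work surface at z = 0. Lengths are in m, angles in rad, forces in N, time in s.
With the tool pointing down it reaches from about 0.275 to 0.875 m from the base axis. Payload 12.5 kg.
Tool frame: the origin (TCP) lies on the centre line of the jaws, within the pads' length; the fingertips stand ctrl.finger_overhang ahead of it and the grasp point (between the pads) lies 3 mm ahead of it (ctrl.finger_overhang is the distance from the TCP to the fingertips, in m); z points along the fingers, y is the line along which they close (so a half turn about z gives the same grasp; the last joint's range is limited). The gripper opens to 85 mm and grips with 20 to 120 N. Pads are 22 mm wide; open, the fingers measure 114 mm over their backs; the gripper's body (76 mm by 85 mm) begins 54 mm behind the grasp point. The pads swing forward as they close: fully open they stand 13 mm farther back than shut.
Start: joints at [-1.251, 0.351, 1.652, -0, 1.139, -0.085], TCP at [0.217, -0.506, 0.253] pointing down, gripper open.
Joint ranges: [-2.75, 2.75], [-0.79, 2.1], [0.01, 2.65], [-1.57, 4.71], [0.07, 3.14], [-2.87, 2.87]. Speed limits (rad/s): [2.22, 2.22, 2.79, 3.14, 3.14, 3.14].

INTERFACE

Orientations are given as a unit quaternion [w, x, y, z].
In Python, from station import ctrl, effector, status, grab_frame, get_calibration, ticket gives the robot as it stands. The module is installed in compiled form; this text tells all that it offers. Calls block until the motion is done:
- ctrl.goto(position, orientation): joint-space move of the TCP to a pose.
- ctrl.move_straight(position, orientation=None, v=0.15, max_force=None): straight line of the TCP; orientation=None keeps the orientation; v is the mean speed in m/s. With max_force (N) it stops when the force on the tool has changed by that much, and returns True; else False.
- ctrl.move_joints(angles): joint-space move.
- effector.ungrasp() and effector.close(): open the fingers fully, or close them until they stop; the grip force is fixed at half the most.
- ctrl.pause(seconds).
- ctrl.inverse_kinematics(position, orientation): joint angles nearest the present ones, or None.
- status.state(): the state.
- grab_frame(name): name is "side" or "top" or "wrist"; returns the picture (400x640x3 uint8, blue, green, red); there is no depth.
- get_calibration(name): a dict with "fx", "fy", "cx", "cy" (pixels), "rvec" (rotation vector, rad) and "tvec" (3), from world to camera coordinates, as OpenCV has them. Camera axes: x right, y down, z forward; pixel columns grow to the right and rows downward; lengths in m; the calibration is good to about 2 mm. A picture is of the moment at which its call begins: read the wrist's pose just before it. get_calibration takes no time and is no camera call; for the wrist camera it gives the pose at the moment of the call.
A pose or a line that the arm cannot do raises ctrl.MotionError and nothing moves.
- ticket.hand_in(): hands the job in; it is judged then, once.
The state is a dict: "t": time; "q": joint angles; "joint_vel": joint speeds; "tau": joint torques, N m; "eef_pos": TCP position; "tcp_rot": TCP orientation; "contact_force": force on the tool from outside, world axes, zero at the start; "moment": the same for the moment, N m; "gripper_width": opening from 0.0 (shut) to 1.0 (fully open); "finger_force": force on a finger pad.
Only numpy, scipy, OpenCV 4.12 (cv2) and the standard library are available. Lean on these libraries where they do the work, as an engineer would, in place of code of your own. Each camera call takes 0.05 s, during which the arm holds its last target. There are 200 camera calls.

## Working session

There is one attempt and no reset: what is moved stays moved. The work goes in short steps, each a Python script; the robot and the scene stay as the last script left them, time stands still between calls to the robot, and variables do not carry over. Pictures are saved under pics/ and viewed, at most 10 in all, crops included, and the job is handed in when it is done.

```bash
mkdir -p pics
python3 - <<'E'
from station import ctrl, effector, status, grab_frame, get_calibration
import cv2
s=status.state();print(s['t'],s['eef_pos'],s['tcp_rot'],ctrl.finger_overhang)
for n in ("side","top"):
    im=grab_frame(n);cv2.imwrite(f'pics/{n}0.png',im);print(n,get_calibration(n))
E
```

```text
0.0 [ 0.2165414  -0.50524138  0.25274722] [-6.09605248e-04  9.79585493e-01  2.01027076e-01 -7.27034567e-05] 0.022
side {'fx': 445.56136399490026, 'fy': 445.56136399490026, 'cx': 312.62420717245266, 'cy': 199.0227900406892, 'rvec': array([ 2.21086542, -0.08832878,  0.04587249]), 'tvec': array([-0.46248023,  0.03029012,  1.38559272])}
top {'fx': 476.7272635355244, 'fy': 476.7272635355244, 'cx': 322.7481466670924, 'cy': 195.21785281277997, 'rvec': array([ 2.15910542, -2.13917388,  0.14575383]), 'tvec': array([-0.16341819,  0.46139211,  1.45200794])}
```

View pics/side0.png

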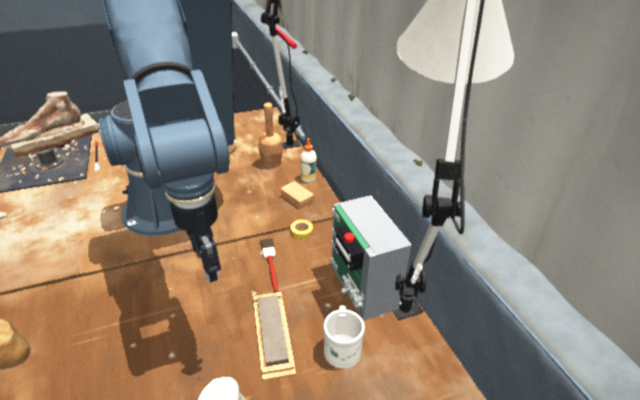

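View pics/top0.png

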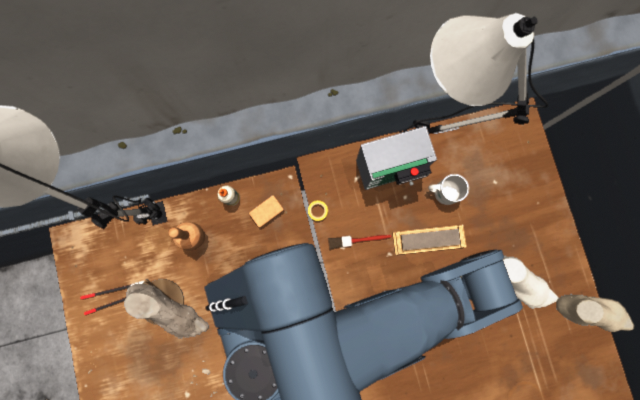

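```bash
cat > h.py <<'E'
import numpy as np, cv2
def cam(c):
    R=cv2.Rodrigues(np.array(c['rvec']))[0]; t=np.array(c['tvec']).ravel()
    K=np.array([[c['fx'],0,c['cx']],[0,c['fy'],c['cy']],[0,0,1]]); return K,R,t
def ray(c,uv):
    K,R,t=cam(c); d=R.T@np.linalg.inv(K)@np.array([uv[0],uv[1],1.]); return -R.T@t,d/np.linalg.norm(d)
def onplane(c,uv,z):
    o,d=ray(c,uv); return o+d*(z-o[2])/d[2]
def tri(rs):
    A=sum(np.eye(3)-np.outer(d,d) for o,d in rs); b=sum((np.eye(3)-np.outer(d,d))@o for o,d in rs)
    return np.linalg.solve(A,b)
def blob(mask,near=None):
    n,l,s,c=cv2.connectedComponentsWithStats(mask.astype(np.uint8)); i=1+np.argmax(s[1:,4]); return c[i],s[i],l==i
E
python3 - <<'E'
from h import *
from station import get_calibration
rs=[]
for n,(x0,y0,x1,y1) in (("side",(330,215,380,270)),("top",(360,120,440,195))):
    im=cv2.imread(f'pics/{n}0.png'); c=get_calibration(n); b,g,r=[im[...,i].astype(int) for i in range(3)]
    roi=np.zeros(im.shape[:2],bool); roi[y0:y1,x0:x1]=1
    p,s,_=blob(roi&(r>120)&(g<80)&(b<80)); print(n,p,s, onplane(c,p,.213)); rs.append(ray(c,p))
    if n=="top":
        gp,gs,m=blob(roi&(g>r*1.3+10)&(g>b*1.15)); ys,xs=np.nonzero(m)
        P=np.array([onplane(c,(x,y),.209) for x,y in zip(xs,ys)])
        print('green',gs,cv2.minAreaRect((P[:,:2]*1000).astype(np.float32)))
        grey=roi&(abs(r-g)<18)&(abs(g-b)<18)&(g>110); gp,gs,m=blob(grey); ys,xs=np.nonzero(m)
        P=np.array([onplane(c,(x,y),.21) for x,y in zip(xs,ys)])
        R=cv2.minAreaRect((P[:,:2]*1000).astype(np.float32)); print('grey',gs,R,cv2.boxPoints(R))
print('button',tri(rs))
im=cv2.imread('pics/top0.png')[110:200,350:480]
cv2.imwrite('pics/top0c.png',cv2.resize(im,None,fx=6,fy=6,interpolation=cv2.INTER_CUBIC))
E
```

```text
side [348.51807229 236.97590361] [344 232  11  11  83] [ 0.5081684  -0.41281098  0.213     ]
top [414.3  171.14] [411 168   8   8  50] [ 0.50685493 -0.41045668  0.213     ]
green [373 159  55  24 355] ((507.49530029296875, -373.8232727050781), (32.82307434082031, 156.39434814453125), 16.65020751953125)
grey [ 361  126   75   55 2143] ((559.4559326171875, -368.7144775390625), (105.69148254394531, 191.00692749023438), 17.409589767456055) [[ 480.45633 -293.39746]
 [ 537.6058  -475.65442]
 [ 638.45557 -444.0315 ]
 [ 581.3061  -261.77454]]
button [ 0.50789012 -0.41085167  0.21112061]
```

View pics/top0c.png

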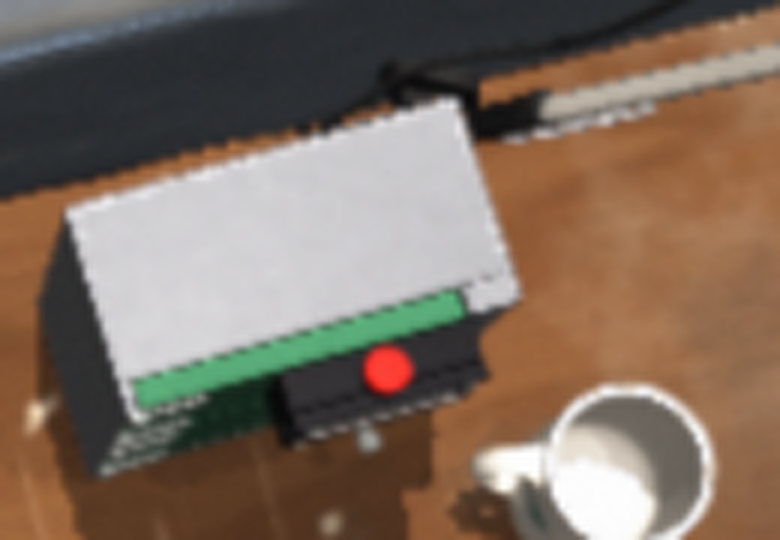

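```bash
cat >> h.py <<'E'
from scipy.spatial.transform import Rotation as Ro
B=np.array([.5075,-.4112]); YAW=.302; OV=.022
def axes(phi=0):
    a=YAW-phi; return np.array([np.cos(a),np.sin(a)]),np.array([-np.sin(a),np.cos(a)])
ex,ey=axes(); H=B+.014*ex+.114*ey
def tee(phi=0): e,f=axes(phi); return H-.114*f-.049*e
def q(phi=0,s=1):
    f=np.r_[axes(phi)[1],0]*s; z=np.array([0,0,-1.]); R=np.c_[np.cross(f,z),f,z]
    v=Ro.from_matrix(R).as_quat(); return [v[3],v[0],v[1],v[2]]
def P(xy,z): return [float(xy[0]),float(xy[1]),float(z)]
E
python3 - <<'E'
from h import *
from station import ctrl,effector,status,grab_frame,get_calibration
for s in (1,-1):
    for phi in (0,.7,1.4,1.5):
        j=ctrl.inverse_kinematics(P(tee(phi),.21),q(phi,s)); print(s,phi,tee(phi),None if j is None else np.round(j,2))
E
```

```text
1 0 [ 0.47408398 -0.42161006] [-0.8   0.55  1.46 -0.    1.13 -2.67]
1 0.7 [ 0.39760569 -0.38429355] [-0.85  0.4   1.69 -0.    1.05 -2.03]
1 1.4 [ 0.36315184 -0.30648364] [-0.8   0.27  1.88 -0.    0.99 -1.27]
1 1.5 [ 0.3629429  -0.29408211] [-0.78  0.26  1.9  -0.    0.98 -1.15]
-1 0 [ 0.47408398 -0.42161006] [-0.8   0.55  1.46 -0.    1.13  0.47]
-1 0.7 [ 0.39760569 -0.38429355] [-0.85  0.4   1.69 -0.    1.05  1.12]
-1 1.4 [ 0.36315184 -0.30648364] [-0.8   0.27  1.88 -0.    0.99  1.87]
-1 1.5 [ 0.3629429  -0.29408211] [-0.78  0.26  1.9  -0.    0.98  1.99]
```

Run:
```python
from h import *
from station import ctrl,effector,status,grab_frame,get_calibration
effector.close()
xy=B-.003*ex; o=q(0,-1)
ctrl.goto(P(xy,.275),o)
ctrl.move_straight(P(xy,.245),o,v=.1)
st=ctrl.move_straight(P(xy,.223),o,v=.03,max_force=7)
s=status.state(); print(st,s['eef_pos'],s['contact_force'],s['t'])
ctrl.pause(.2)
ctrl.move_straight(P(xy,.275),o,v=.1)
ctrl.goto(P(xy-.12*ex,.30),o)
c=get_calibration('wrist'); cv2.imwrite('pics/w1.png',grab_frame('wrist')); cv2.imwrite('pics/top1.png',grab_frame('top'))
print(c); s=status.state(); print(s['eef_pos'],s['t'])
```

```text
True [ 0.50507785 -0.41218609  0.22910495] [ 0.80770295 -0.05470042  5.57414786] 3.0417
{'fx': 302.1983443274406, 'fy': 302.1983443274406, 'cx': 321.8297964880153, 'cy': 195.24712026435012, 'rvec': array([-2.31860055,  1.70676941,  0.26962107]), 'tvec': array([-0.5436126 ,  0.17122147,  0.49710165])}
[ 0.39063691 -0.44742355  0.29932032] 4.5167
```

View pics/w1.png

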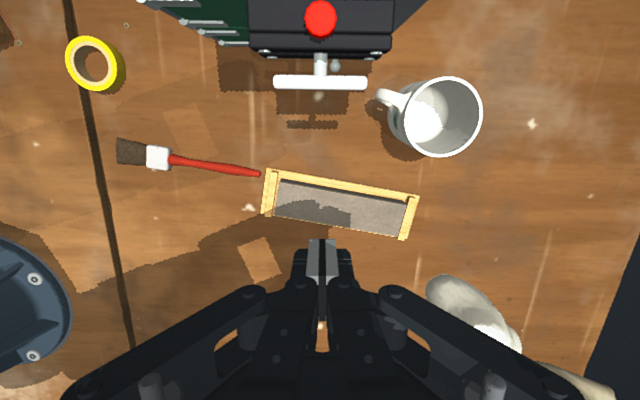

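The T-handle is out. The bar runs from pixel (274,82) to (367,83), its stem is at (320,65), the button is at (321,18), and the mug's handle is to the right at (385,97). I'll measure the bar and the button from this view.

Run:
```python
from h import *
from station import get_calibration
c=get_calibration('wrist')
im=cv2.imread('pics/w1.png').astype(int); b,g,r=im[...,0],im[...,1],im[...,2]
roi=np.zeros(r.shape,bool); roi[70:95,265:375]=1
p,s,m=blob(roi&(np.minimum(np.minimum(r,g),b)>170)); print(p,s)
ys,xs=np.nonzero(m); W=np.array([onplane(c,(x,y),.184)[:2] for x,y in zip(xs,ys)])
R=cv2.minAreaRect((W*1000).astype(np.float32)); print(R, W.mean(0),'pred',tee())
L=onplane(c,(274,82.5),.178)[:2]; Q=onplane(c,(367,83),.178)[:2]; d=L-Q; print('len',np.linalg.norm(d),'yaw',np.arctan2(-d[0],d[1]),(L+Q)/2)
roi[:]=0; roi[0:45,290:350]=1
p,s,m=blob(roi&(r>150)&(g<90)&(b<90)); print(p,s,onplane(c,p,.213),'B',B)
```

```text
[319.58518519  81.38592593] [ 273   70   95   20 1350]
((475.47314453125, -419.88934326171875), (12.791122436523438, 68.71048736572266), 16.51421356201172) [ 0.47407479 -0.42004182] pred [ 0.47408398 -0.42161006]
len 0.06976221177979111 yaw 0.2981304420823466 [ 0.47363728 -0.42083721]
[320.11099138  17.69396552] [304   0  33  37 928] [ 0.50733608 -0.41030874  0.213     ] B [ 0.5075 -0.4112]
```

Run:
```python
from h import *
from station import ctrl,effector,status,grab_frame,get_calibration
o=q(0,-1); T=tee()-.002*ex; w=.010
def pos(th,r):
    right=r*np.cos(th)+.006*np.sin(th)+w; up=-r*np.sin(th)+.006*np.cos(th)
    return P(T-right*ey,.178+up+OV)
p0=pos(0,.016); 
ctrl.goto(p0[:2]+[.25],o)
ctrl.move_straight(p0[:2]+[p0[2]+.006],o,v=.1)
for th in np.radians([8,22,36,50,64,78,90,96]):
    st=ctrl.move_straight(pos(th,.018+.010*min(th/1.2,1)),o,v=.06,max_force=15)
    s=status.state(); print(round(np.degrees(th)),st,np.round(s['contact_force'],1),np.round(s['eef_pos'],3))
    if st: break
e=s['eef_pos']; xy=e[:2]-.012*ey
ctrl.move_straight(P(xy,e[2]),o,v=.1)
ctrl.move_straight(P(xy,.275),o,v=.2)
effector.ungrasp()
ctrl.goto(P(T-.09*ex,.30),o)
cv2.imwrite('pics/w2.png',grab_frame('wrist')); print(status.state()['t'])
```

```text
8 False [-0.4  0.1 -0.7] [ 0.481 -0.451  0.203]
22 False [-0.7  0.4  0.6] [ 0.482 -0.453  0.197]
36 False [ 0.5 -0.2  0.5] [ 0.482 -0.453  0.191]
50 False [ 0.   0.1 -0. ] [ 0.481 -0.451  0.184]
64 False [0.  0.3 0.1] [ 0.48  -0.448  0.178]
78 True [-1.2 -6.2  5.2] [ 0.479 -0.445  0.175]
9.3667
```

View pics/w2.png

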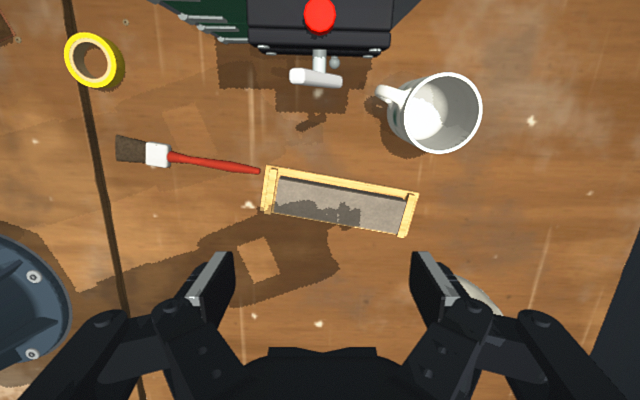

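The bar (left end (292,76), right end (342,82)) is only about 68° round. I'll push its upper end to the right with the left pad of the open gripper until it meets the stop.

Run:
```python
from h import *
from station import ctrl,effector,status,grab_frame,get_calibration
o=q(0,-1); T=tee()-.002*ex
ctrl.goto(P(T,.255),o)
ctrl.move_straight(P(T,.203),o,v=.1,max_force=15)
st=ctrl.move_straight(P(T-.040*ey,.203),o,v=.04,max_force=12)
s=status.state(); e=s['eef_pos']; print(st,s['contact_force'],'right shift',-(e[:2]-T)@ey,e)
ctrl.move_straight(P(e[:2]+.010*ey,.203),o,v=.1)
cv2.imwrite('pics/w3.png',grab_frame('wrist')); print(status.state()['t'])
```

```text
True [-1.65039871  4.79550019  4.01311419] right shift 0.03604960254313467 [ 0.48271506 -0.45667964  0.20224189]
11.7
```

View pics/w3.png

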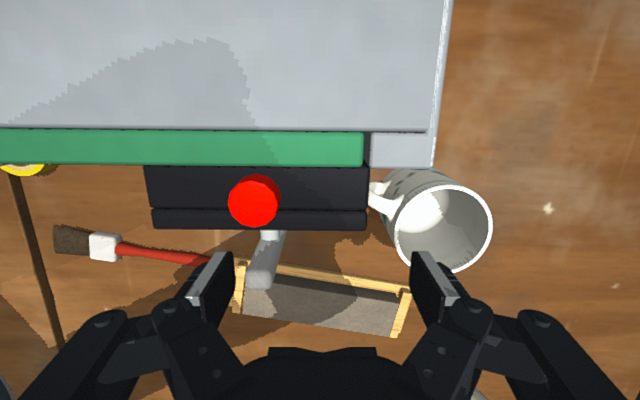

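Run:
```python
from h import *
from station import ctrl,effector,status,grab_frame,get_calibration
c=get_calibration('wrist'); print('bar top local (left,front) vs tee:',[(np.round((onplane(c,p,.213)[:2]-tee())@a,4)) for p in [(259,283)] for a in (ey,-ex)])
G=lambda phi: tee(phi)-.002*axes(phi)[0]
ctrl.move_straight(P(G(0),.203),q(0,-1),v=.1,max_force=25)
effector.close(); ctrl.pause(.2)
s=status.state(); print('grip',s['gripper_width']*85,s['finger_force'],np.round(s['contact_force'],1),s['eef_pos'])
for phi in np.arange(.1,1.51,.1):
    st=ctrl.move_straight(P(G(phi),.203),q(phi,-1),v=.07,max_force=40)
    s=status.state(); print(round(phi,1),st,np.round(s['contact_force'],1),round(s['gripper_width']*85,1),round(s['t'],1))
    if st: break
cv2.imwrite('pics/w4.png',grab_frame('wrist')); cv2.imwrite('pics/top4.png',grab_frame('top'))
```

```text
bar top local (left,front) vs tee: [np.float64(-0.0005), np.float64(0.0004)]
grip 11.071692505763986 59.959078431129456 [-1.8  4.4  3.2] [ 0.4719     -0.42163892  0.20305739]
0.1 False [0.6 5.7 1.5] 11.1 13.3
0.2 False [1.5 6.7 1.6] 10.9 13.6
0.3 False [2.8 6.8 1.9] 11.1 13.9
0.4 False [2.9 8.1 1.9] 11.1 14.3
0.5 False [4.7 9.2 1.8] 11.0 14.6
0.6 False [ 4.7 10.4  1. ] 11.4 14.9
0.7 False [6.9 8.5 0.9] 11.1 15.2
0.8 False [7.  9.  0.9] 10.9 15.6
0.9 False [ 8.2  9.3 -1.1] 11.2 15.9
1.0 False [10.2  8.9 -0.5] 11.1 16.2
1.1 False [10.7  8.  -1.7] 10.9 16.6
1.2 False [11.8  8.4 -2.1] 10.7 16.9
1.3 False [12.3  6.5 -4.1] 11.4 17.2
1.4 False [12.5  3.6 -3.7] 11.2 17.5
1.5 False [11.7  3.8 -4.6] 11.3 17.9
```

View pics/w4.png

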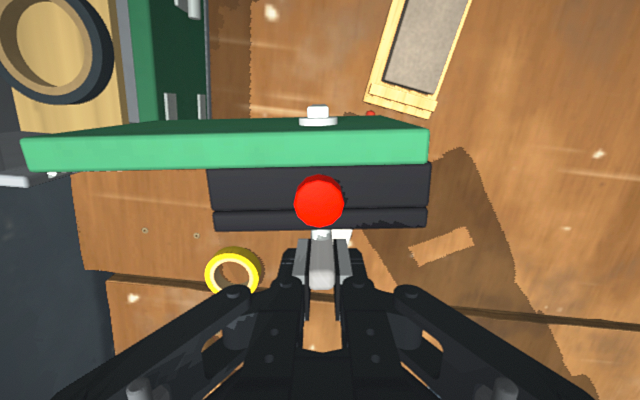

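The bar is held between the pads at (322,265). The leaf stands about square to the locker (top edge along row 150), and the lower leaf is shut (upper left). Next I release, retreat and check.

Run:
```python
from h import *
from station import ctrl,effector,status,grab_frame,get_calibration
effector.ungrasp(); ctrl.pause(.2)
o=q(1.5,-1); t=tee(1.5)-.004*axes(1.5)[0]
ctrl.move_straight(P(t,.30),o,v=.1)
ctrl.goto(P(t-.10*axes(1.5)[0],.33),o); ctrl.pause(.5)
s=status.state(); print(s['t'],s['contact_force'])
a=grab_frame('wrist'); b=grab_frame('side')[170:320,220:420]
cv2.imwrite('pics/end.png',np.hstack([cv2.resize(a,(400,250)),cv2.resize(b,(333,250))]))
```

```text
20.975 [-0.18584006  0.34779252  1.024228  ]
```

View pics/end.png

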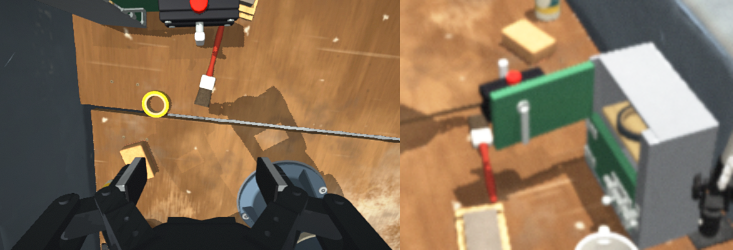

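The upper leaf stands square and open (side crop (545,100)). The T-bar is upright and still out, the lower leaf is shut with its bolt home, and the brush, tape, stone and block look undisturbed.

```bash
python3 -c "
from station import ticket; print(ticket.hand_in())"
```

```text
the job is handed in; nothing more can be done
None
```

I handed the job in at about 21 s, with the upper leaf open about 1.5 rad (86°), the T-handle upright and still out, the lower leaf shut with its bolt home, and the gripper clear; the verdict was not shown.

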